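# Slide the rinse pan to the pen gate

## Robot

A 7-joint arm with a two-finger parallel gripper is mounted at the origin on the work surface. World frame = base frame: x ahead of the robot, y to its left, z up, the work surface at z = 0. Lengths are in m, angles in degrees, forces in N, time in s.
With the tool pointing down it reaches from about 0.425 to 1.025 m from the base axis. Payload 9.4 kg.
Tool frame: the origin (TCP) lies on the centre line of the jaws, within the pads' length; the fingertips stand 17 mm ahead of it and the grasp point (between the pads) lies 2 mm behind it; z points along the fingers, y is the direction in which the jaws open and shut (so a half turn about z gives the same grasp; the last joint's range is limited). The gripper opens to 85 mm and grips with 20 to 120 N. Pads are 22 mm wide; open, the fingers measure 114 mm over their backs; the gripper's body (76 mm by 85 mm) begins 54 mm behind the grasp point. The pads swing forward as they close: fully open they stand 13 mm farther back than shut.
Start: joints at [72.84, 34.337, -0.143, 91.639, 0.103, 54.024, -4.572], TCP at [0.16, -0.707, 0.248] pointing down, gripper open.
Joint ranges: [-147.43, 147.43], [-19.82, 112.94], [-74.19, 73.91], [6.32, 146.72], [-59.91, 239.91], [6.04, 106.73], [-150.56, 150.56]. Speed limits (degrees/s): [127.2, 127.2, 172.46, 172.46, 180, 180, 180].

## Interface

Orientations are given as a 3x3 rotation matrix whose columns are the frame's x, y, z axes.
In Python, from workcell import bot gives the robot as it stands.
- The arm moves only by the shell command python3 -m pendant 'ROWS' [OPENING]. ROWS is text: rows parted by semicolons, each of 6 numbers parted by spaces: the shift along the world's x, y, z in m, then the turn, a rotation vector about the world's x, y, z in degrees. A call has 1 to 10 rows; each row is the pose to reach, as a shift and turn from the pose measured when the call began; what a row does not reach only later rows make up. A row lasts 1/12 s, in which the tool goes at most 41.7 mm and 7.16 degrees, less where a joint would pass 70% of its speed; a pose out of reach is approached as far as the arm can. A call with a gripper value outside its range is refused whole. OPENING is the closure, from 0 (fully open) to 1 (shut), set as the call begins (- or left out, the last holds). The fingers move at their own pace and stop on an object; the grip force is fixed at half the most. Time passes only in rows, so rows that repeat a pose let the fingers close. It gives the time, the measured TCP pose, the force and the opening at its end, in the units of the state.
- bot.get_obs(): the state, without advancing time (a new reading comes with each control period).
- bot.capture(name): name is "scene" or "top" or "wrist"; returns the picture (480x640x3 uint8, red, green, blue); there is no depth.
- bot.get_calibration(name): a dict with "fx", "fy", "cx", "cy" (pixels), "extrinsics" (4x4, takes a point from world to camera coordinates). Camera axes: x right, y down, z forward; pixel columns grow to the right and rows downward; lengths in m; the calibration is good to about 2 mm. The wrist camera is an equidistant fisheye: a pixel r from the principal point sees the ray r / f radians off the axis. A picture is of the moment at which its call begins: read the wrist's pose just before it. get_calibration takes no time and is no camera call; for the wrist camera it gives the pose at the moment of the call.
- bot.finish_job(): hands the job in, once; it reports no verdict.
The state is a dict: "time_s": time; "joint_pos": joint angles; "qd": joint speeds; "joint_efforts": joint torques, N m; "eef_pos": TCP position; "ee_rot": TCP orientation; "ft_force": force on the tool from outside, world axes, zero at the start; "ft_torque": the same for the moment, N m; "width": opening from 0.0 (shut) to 1.0 (fully open).
Only numpy, scipy, OpenCV 4.12 (cv2) and the standard library are available. Lean on these libraries where they do the work, as an engineer would, in place of code of your own. Each camera call takes 0.05 s, during which the arm holds its last target.

## Task

Slide the lidded steel pan with the one long handle across the marble onto the ring mark in front of the pen's wooden gate, so that it stands centred there ready for the prisms. Keep it flat on the table, never lifting or tipping it, and leave the two-eared pot and the porcelain cup where they stand.

Things in the scene. Friction and masses are not known exactly. Their poses are not given: they have to be found in the camera images.
- pan_knob (a point): Pan to slide: low lidded steel pan, one rigid piece, 0.6 kg, 124 mm across (lid 128), lid top 40 mm high, ONE long flat handle along this point's -x (roughly towards the robot; end 154 mm from the axis, underside 25 mm up). On the lid a black upright knob, 24 mm diameter, from 40 to 74 mm high. Point: knob's centre, on the pan's axis, 57 mm up; z up. Starts on a ring far left or right of the table.
- gate_mark (a point): Target: centre, at table height, of the dark ring (144 mm outer, 132 inner diameter, small centre dot) inlaid flush in the marble, 140 mm on the robot's side of the fixed wooden gate with a bolt (54 mm tall, 248 wide) of the pen with three glass prisms. The pen lies along this point's +x. A like ring nearer the robot is spare, not the target.
- pot_knob (a point): Bystander: lidded steel pot of the pan's size with the same knob, but with two short ears (reaching 82 mm from its axis) instead of a long handle, on the side of the table opposite the pan. Point: its knob's centre, 57 mm above the table.
- cup_mid (a point): Bystander: cream porcelain cup without handle, 76 mm across the rim, 70 mm tall, far left. Point: its middle, 35 mm above the table.
Things that resemble listed ones, but are neither listed nor needed, are in the scene too. Leave any red look-alike of the part that bears pan_knob alone.

How it is judged:
By the outcome, as a careful person would: the job done as asked, in the order asked, and still so for the second after the job is handed in, with the robot touching nothing.
It also fails if it takes over 40 s, if anything falls off the work surface, if the arm or the gripper's body presses on something with over 40 N, if the wrist force passes 120 N, or if a joint passes its speed limit or range.

## Working session

There is one attempt and no reset: what is moved stays moved. The work goes in short steps, Python scripts to look and compute and a shell command to move; the robot and the scene stay as the last step left them, time stands still between calls to the robot, and variables do not carry over. Pictures are saved under pics/ and viewed, and the job is handed in when it is done.

```bash
mkdir -p pics; ls; python3 - <<'E'
from workcell import bot
import cv2
for n in ["scene","top"]:
    im=bot.capture(n); cv2.imwrite(f"pics/{n}0.png",im[:,:,::-1])
    c=bot.get_calibration(n); print(n,c)
o=bot.get_obs(); print(o)
E
```

```text
pics
scene {'fx': 437.17483845182016, 'fy': 437.17483845182016, 'cx': 315.6981647438755, 'cy': 245.6491108445515, 'extrinsics': array([[ 0.53422414,  0.84514205, -0.018425  , -0.27732726],
       [ 0.53584446, -0.35541028, -0.76586829, -0.22957109],
       [-0.65381594,  0.39927239, -0.64273344,  1.41578135],
       [ 0.        ,  0.        ,  0.        ,  1.        ]])}
top {'fx': 592.2460704332854, 'fy': 592.2460704332854, 'cx': 312.1704247645179, 'cy': 234.30889843380567, 'extrinsics': array([[ 1.91610045e-02, -9.99816277e-01,  5.17035150e-04,
         1.61871860e-02],
       [-9.97893400e-01, -1.91562063e-02, -6.19822686e-02,
         5.02593625e-01],
       [ 6.19807855e-02,  6.71696562e-04, -9.98077117e-01,
         1.35482743e+00],
       [ 0.00000000e+00,  0.00000000e+00,  0.00000000e+00,
         1.00000000e+00]])}
{'time_s': 0.1, 'joint_pos': array([72.83972098, 34.38030104, -0.1430097 , 91.67575005,  0.10555044,
       54.02397276, -4.57154825]), 'qd': array([-0.00392429,  0.0291309 , -0.10641696, -0.11380261, -0.0219756 ,
       -0.09884656,  0.06234084]), 'joint_efforts': array([ 5.80346343e-03, -7.77981377e+01,  1.57060750e+00, -2.58624208e+01,
        1.27192569e-02,  5.48239856e-03,  3.54938948e-05]), 'eef_pos': array([ 0.16006438, -0.70670926,  0.24750308]), 'ee_rot': array([[ 9.75269501e-01,  2.21018459e-01, -4.91872843e-04],
       [ 2.21018924e-01, -9.75268643e-01,  1.30732156e-03],
       [-1.90765962e-04, -1.38370406e-03, -9.99999024e-01]]), 'ft_force': array([ 0.14132602, -0.94041153, -0.49115095]), 'ft_torque': array([ 0.01881228, -0.02274489,  0.01936879]), 'width': 0.9986446523245934}
```

View pics/scene0.png

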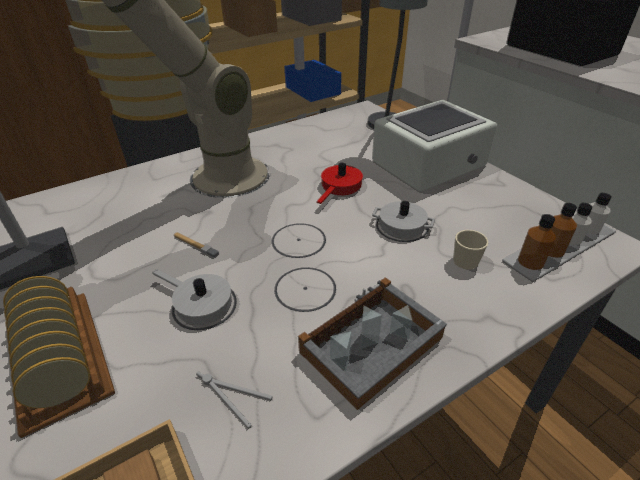

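View pics/top0.png

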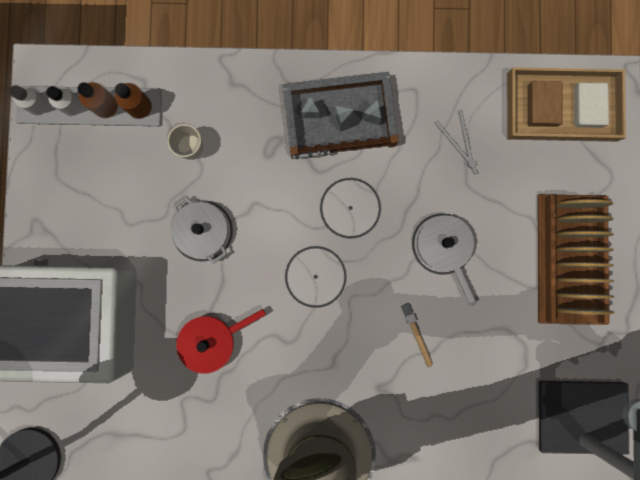

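Scene view: steel pan at (203,300), gate ring at (305,289), spare ring at (299,240). Top view: the steel pan with the long handle is at (445,243), the two-eared pot at (200,230), the red look-alike at (205,345), the ring before the gate at (350,208), and the spare at (316,276). The pan fits because it is steel with one long handle towards the robot. I'll confirm it in a crop and measure.

```bash
cat > h.py <<'E'
import numpy as np, cv2
from workcell import bot
def ray(c,u,v,z):
    R=c["extrinsics"][:3,:3];t=c["extrinsics"][:3,3]
    d=R.T@np.array([(u-c["cx"])/c["fx"],(v-c["cy"])/c["fy"],1]);o=-R.T@t
    return o+d*(z-o[2])/d[2]
def proj(c,p):
    q=c["extrinsics"][:3,:3]@np.array(p)+c["extrinsics"][:3,3]
    return c["cx"]+c["fx"]*q[0]/q[2],c["cy"]+c["fy"]*q[1]/q[2]
E
python3 - <<'E'
from h import *
im=cv2.imread("pics/top0.png")
cr=im[130:330,300:530]; cv2.imwrite("pics/crop0.png",cv2.resize(cr,None,fx=3,fy=3,interpolation=cv2.INTER_CUBIC))
c=bot.get_calibration("top")
g=cv2.cvtColor(im,cv2.COLOR_BGR2GRAY)
# dark blobs near knob
for nm,(x0,y0,x1,y1) in dict(pan=(420,218,470,268),pot=(180,205,225,255)).items():
    m=(g[y0:y1,x0:x1]<35).astype(np.uint8)
    n,l,s,ce=cv2.connectedComponentsWithStats(m)
    for i in range(1,n):
        if s[i,4]>20: print(nm,s[i],ce[i]+[x0,y0],ray(c,*(ce[i]+[x0,y0]),.057))
# ring
x0,y0=312,172
sub=g[y0:y0+75,x0:x0+75]
m=(sub<100).astype(np.uint8)
cs,_=cv2.findContours(m,cv2.RETR_LIST,cv2.CHAIN_APPROX_NONE)
for k in cs:
    if len(k)>60 :
        e=cv2.fitEllipse(k); u=np.array(e[0])+[x0,y0]; print("ring",e[1],u,ray(c,*u,0))
# gate
hsv=cv2.cvtColor(im,cv2.COLOR_BGR2HSV)
cr=im[60:165,275:410]; cv2.imwrite("pics/gate0.png",cv2.resize(cr,None,fx=4,fy=4))
E
```

```text
pan [22 20 12  9 87] [447.72413793 241.91954023] [ 0.4883575  -0.27843499  0.057     ]
pot [13 20 10  9 74] [197.52702703 228.62162162] [0.50746931 0.2833645  0.057     ]
ring (57.08325958251953, 57.735408782958984) [349.99166489 207.62331009] [ 0.567601   -0.06171255  0.        ]
ring (59.72380447387695, 59.96144485473633) [350.06453323 207.60710907] [ 0.56764249 -0.06188296  0.        ]
```

View pics/crop0.png

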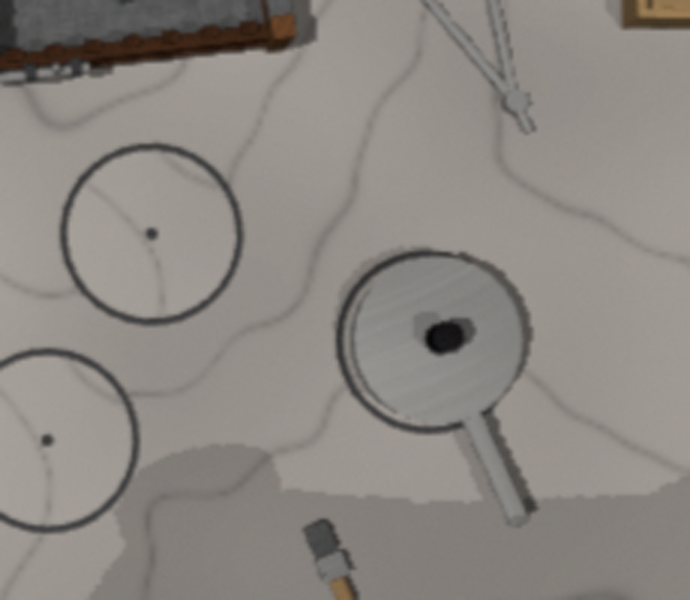

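```bash
python3 - <<'E'
from h import *
cs=bot.get_calibration("scene");ct=bot.get_calibration("top")
print("tcp in scene,top",proj(cs,[.16,-.707,.248]),proj(ct,[.16,-.707,.248]))
im=cv2.imread("pics/scene0.png");g=cv2.cvtColor(im,cv2.COLOR_BGR2GRAY)
x0,y0,x1,y1=185,270,215,305
m=(g[y0:y1,x0:x1]<45).astype(np.uint8)
n,l,s,ce=cv2.connectedComponentsWithStats(m)
for i in range(1,n):
    if s[i,4]>20: print(s[i],ce[i]+[x0,y0],ray(cs,*(ce[i]+[x0,y0]),.057))
print("pred",proj(cs,[.4884,-.2784,.057]), "ring",proj(cs,[.5676,-.0618,0]))
# ring in scene
x0,y0=270,262
m=(g[y0:y0+52,x0:x0+70]<100).astype(np.uint8)
c_,_=cv2.findContours(m,cv2.RETR_LIST,cv2.CHAIN_APPROX_NONE)
for k in c_:
    if len(k)>60:
        e=cv2.fitEllipse(k);u=np.array(e[0])+[x0,y0];print("ring",e,u,ray(cs,*u,0))
# lid outline (top): bright metal; fit the circle of lid
t=cv2.imread("pics/top0.png")
w=bot.capture("wrist");cv2.imwrite("pics/w0.png",w[:,:,::-1])
cv2.imwrite("pics/sc_crop.png",cv2.resize(im[220:350,130:350],None,fx=3.5,fy=3.5))
E
```

```text
tcp in scene,top (np.float64(-83.48988027007817), np.float64(204.1703191845412)) (np.float64(697.3245560577511), np.float64(415.20640193745567))
[  9   9  12  17 163] [199.47852761 287.04294479] [ 0.49191715 -0.27914945  0.057     ]
pred (np.float64(199.22291331352687), np.float64(285.9382967711018)) ring (np.float64(304.4124496626125), np.float64(287.02579935443674))
ring ((34.88439178466797, 26.907392501831055), (41.98173904418945, 58.116641998291016), 86.84181213378906) [304.88439178 288.9073925 ] [ 0.57343299 -0.06404635  0.        ]
ring ((34.80963134765625, 27.26639747619629), (43.14707946777344, 60.56272888183594), 87.048095703125) [304.80963135 289.26639748] [ 0.57432949 -0.06479242  0.        ]
```

View pics/w0.png

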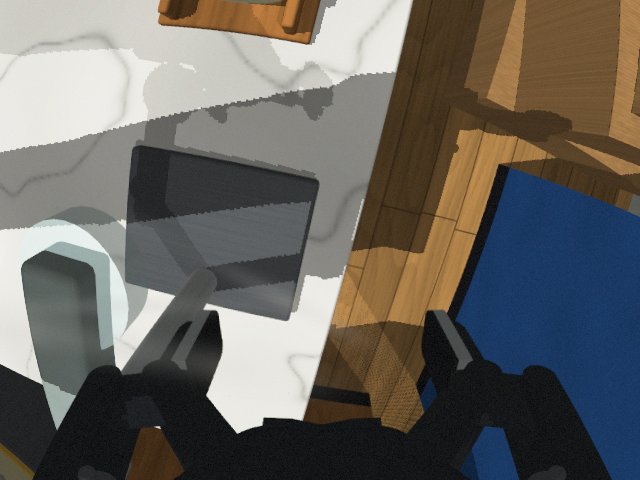

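View pics/sc_crop.png

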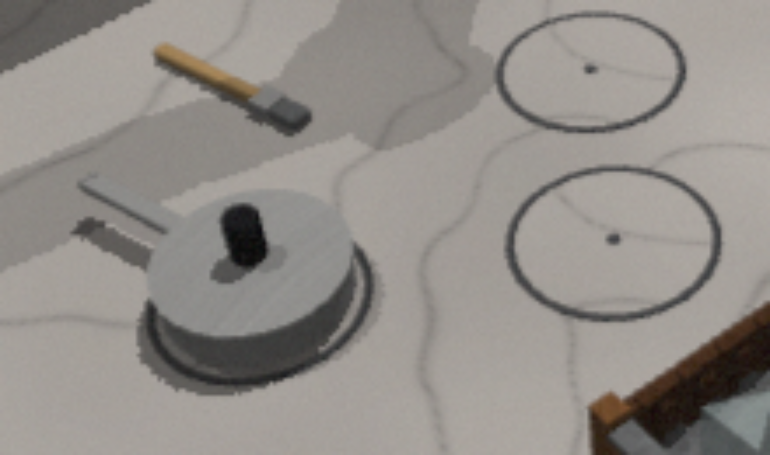

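Crop confirms: steel, lidded, black knob, one long handle, so this is the pan. Top and scene agree to about 4 mm (pan knob ≈ (0.490,-0.279); gate ring ≈ (0.570,-0.063)). A lamp pole stands beside the gripper towards -x/+y, so I leave along +x and up first.

```bash
python3 -m pendant '0.03 0 0.02 0 0 0; 0.06 0.01 0.04 0 0 0; 0.085 0.04 0.05 0 0 0; 0.11 0.07 0.055 0 0 0; 0.135 0.1 0.06 0 0 0; 0.16 0.13 0.06 0 0 0; 0.18 0.16 0.06 0 0 0; 0.2 0.19 0.06 0 0 0; 0.22 0.22 0.06 0 0 0; 0.24 0.25 0.06 0 0 0'
```

```text
time_s: 0.98
eef_pos: [0.4007, -0.455, 0.3075]
ee_rot: [[0.975, 0.221, -0.001], [0.221, -0.975, 0.001], [-0.0, -0.001, -1.0]]
ft_force: [0.7, 0.1, -0.0]
width: 0.996
```

Next: to above a point just robot-side of the pan, so that the wrist camera sees the knob.

```bash
python3 -m pendant '0.01 0.03 0 0 0 0; 0.02 0.06 -0.01 0 0 0; 0.03 0.09 -0.02 0 0 0; 0.04 0.12 -0.03 0 0 0; 0.05 0.15 -0.05 0 0 0; 0.06 0.175 -0.07 0 0 0; 0.06 0.175 -0.09 0 0 0; 0.06 0.175 -0.1 0 0 0; 0.06 0.175 -0.1 0 0 0'
cat >> h.py <<'E'
def fproj(c,p):
    q=c["extrinsics"][:3,:3]@np.array(p)+c["extrinsics"][:3,3]
    r=np.hypot(q[0],q[1]);th=np.arctan2(r,q[2])
    return c["cx"]+c["fx"]*th*q[0]/r,c["cy"]+c["fy"]*th*q[1]/r
def fray(c,u,v,z):
    a=np.array([(u-c["cx"])/c["fx"],(v-c["cy"])/c["fy"]]);th=np.linalg.norm(a)
    dc=np.array([*(np.sin(th)*a/th),np.cos(th)])
    R=c["extrinsics"][:3,:3];d=R.T@dc;o=-R.T@c["extrinsics"][:3,3]
    return o+d*(z-o[2])/d[2]
E
python3 - <<'E'
from h import *
c=bot.get_calibration("wrist");w=bot.capture("wrist");cv2.imwrite("pics/w1.png",w[:,:,::-1])
np.save("w1.npy",[c["extrinsics"]],allow_pickle=True)
print(c["fx"],c["cx"],c["cy"],-c["extrinsics"][:3,:3].T@c["extrinsics"][:3,3])
print(fproj(c,[.490,-.279,.074]),fproj(c,[.490,-.279,.04]),fproj(c,[.57,-.063,0]),bot.get_obs()["eef_pos"])
E
```

```text
time_s: 1.73
eef_pos: [0.4597, -0.2797, 0.2056]
ee_rot: [[0.975, 0.221, -0.004], [0.221, -0.975, 0.003], [-0.003, -0.004, -1.0]]
ft_force: [-0.3, -0.2, 1.2]
width: 1.003
371.64829954431775 321.5467377835863 239.78178910238864 [ 0.54202983 -0.26187511  0.3299313 ]
(np.float64(330.062231288373), np.float64(193.7811626044837)) (np.float64(329.24347829698553), np.float64(184.8533312998407)) (np.float64(125.10542711552844), np.float64(54.96413741948888)) [ 0.46003281 -0.28059399  0.20681696]
```

View pics/w1.png

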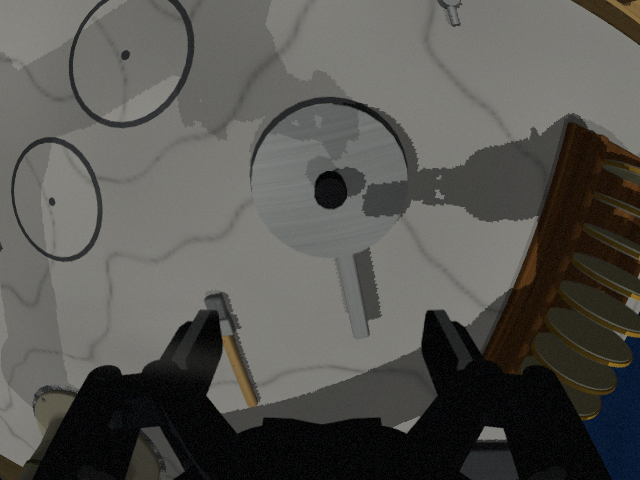

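The wrist view shows the knob at (331,190), the gate ring's dot at (125,55), and the handle pointing down to (360,335). The predictions agree; now to refine.

```bash
python3 - <<'E'
from h import *
im=cv2.imread("pics/w1.png");g=cv2.cvtColor(im,cv2.COLOR_BGR2GRAY)
c=bot.get_calibration("wrist")
def blob(x0,y0,x1,y1,t):
    n,l,s,ce=cv2.connectedComponentsWithStats((g[y0:y1,x0:x1]<t).astype(np.uint8))
    i=1+np.argmax(s[1:,4]);return s[i],ce[i]+[x0,y0]
s,k=blob(305,160,355,215,38);print(s,k,fray(c,*k,.074),fray(c,*k,.060))
s,d=blob(115,45,136,66,70);print(s,d,fray(c,*d,0))
# knob contour extents at top height
e=fray(c,140,100,0)
# lid by ellipse fit of world-projected edge at z=.04
can=cv2.Canny(cv2.GaussianBlur(g,(3,3),0),40,100)
ys,xs=np.nonzero(can[90:262,245:412]);P=np.array([fray(c,x+245,y+90,.040)[:2] for x,y in zip(xs,ys)])
c0=fray(c,*k,.072)[:2]
for _ in range(15):
    r=np.linalg.norm(P-c0,axis=1);m=abs(r-.064)<.004
    A=np.c_[2*P[m],np.ones(m.sum())];b=(P[m]**2).sum(1);x=np.linalg.lstsq(A,b,rcond=None)[0];c0=x[:2]
print("lid",c0,np.sqrt(x[2]+c0@c0),m.sum())
h=fray(c,360,335,.027);h2=fray(c,343,262,.027);print("handle",h,h2,"axis yaw",np.degrees(np.arctan2(*(h2-h)[[1,0]])))
# gate in top view: front edge direction from bolts/wood
E
```

```text
[ 10  11  32  38 973] [330.15724563 189.49948613] [ 0.4932903  -0.27946094  0.074     ] [ 0.49062815 -0.28037163  0.06      ]
[ 6  5  9 10 69] [125.01449275  54.56521739] [ 0.5713905  -0.06323257  0.        ]
lid [ 0.49328058 -0.27949166] 0.06398826104702553 677
handle [ 0.35182542 -0.3436327   0.027     ] [ 0.42344789 -0.30841981  0.027     ] axis yaw 26.180847972543035
```

Lid circle fit gives centre (0.4933,-0.2795) with radius 64.0 mm (nominal 64), knob and lid agree, and ring dot is at (0.5714,-0.0632). Slide needed: (+0.078, +0.216).

```bash
python3 -m pendant '0.0333 0.0011 -0.02 0 0 0; 0.0333 0.0011 -0.05 0 0 0; 0.0333 0.0011 -0.08 0 0 0; 0.0333 0.0011 -0.11 0 0 0; 0.0333 0.0011 -0.13 0 0 0; 0.0333 0.0011 -0.14 0 0 0; 0.0333 0.0011 -0.142 0 0 0; 0.0333 0.0011 -0.142 0 0 0; 0.0333 0.0011 -0.142 0 0 0'
python3 - <<'E'
from h import *
w=bot.capture("wrist");cv2.imwrite("pics/w2.png",w[:,:,::-1])
print(bot.get_obs()["eef_pos"],bot.get_obs()["ft_force"])
E
```

```text
time_s: 2.53
eef_pos: [0.494, -0.2804, 0.0662]
ee_rot: [[0.976, 0.219, -0.001], [0.219, -0.976, 0.001], [-0.001, -0.001, -1.0]]
ft_force: [0.3, -0.5, 0.9]
width: 0.998
[ 0.49404191 -0.28030383  0.06638844] [ 0.09310147 -0.02857745 -0.35951973]
```

View pics/w2.png

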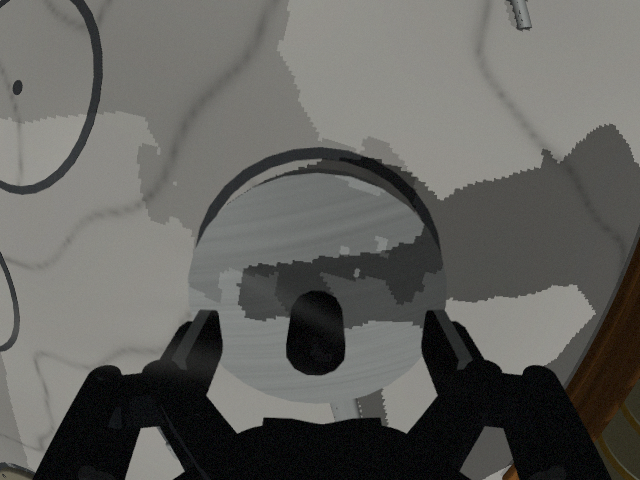

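The knob at (316,335) is between the jaws (middle ≈ 321), so I close.

```bash
python3 -m pendant '0 0 0 0 0 0; 0 0 0 0 0 0; 0 0 0 0 0 0; 0 0 0 0 0 0; 0 0 0 0 0 0; 0 0 0 0 0 0; 0 0 0 0 0 0; 0 0 0 0 0 0' 1; python3 - <<'E'
from h import *
print(bot.get_obs()["eef_pos"],bot.get_obs()["ft_force"])
E
```

```text
time_s: 3.25
eef_pos: [0.4938, -0.2793, 0.0669]
ee_rot: [[0.975, 0.22, -0.001], [0.22, -0.975, 0.002], [-0.001, -0.002, -1.0]]
ft_force: [-2.1, 3.7, 10.0]
width: 0.262
[ 0.49384715 -0.27933792  0.06689347] [-2.05693028  3.72638443  9.95527363]
```

Gripped (22 mm), with about 10 N of downward press and so no lift. I start the slide gently with a slight downward bias to keep it flat.

```bash
python3 -m pendant '0 0 -0.0007 0 0 0; 0.002 0.0055 -0.0007 0 0 0; 0.005 0.0139 -0.0007 0 0 0; 0.008 0.0222 -0.0007 0 0 0; 0.01 0.0277 -0.0007 0 0 0'
```

```text
time_s: 3.67
eef_pos: [0.5035, -0.2541, 0.067]
ee_rot: [[0.976, 0.218, -0.001], [0.218, -0.976, -0.002], [-0.001, 0.001, -1.0]]
ft_force: [-3.7, -9.7, 6.5]
width: 0.257
```

```bash
python3 -m pendant '0.004 0.0112 -0.001 0 0 0; 0.009 0.0251 -0.001 0 0 0; 0.014 0.0391 -0.001 0 0 0; 0.019 0.0531 -0.001 0 0 0; 0.024 0.067 -0.001 0 0 0; 0.029 0.081 -0.001 0 0 0; 0.034 0.095 -0.001 0 0 0; 0.038 0.106 -0.001 0 0 0'
```

```text
time_s: 4.33
eef_pos: [0.5413, -0.1512, 0.0671]
ee_rot: [[0.977, 0.215, -0.0], [0.215, -0.977, -0.005], [-0.001, 0.005, -1.0]]
ft_force: [-4.6, -15.2, 14.3]
width: 0.257
```

```bash
python3 -m pendant '0.004 0.0115 -0.001 0 0 0; 0.009 0.0259 -0.001 0 0 0; 0.014 0.0403 -0.001 0 0 0; 0.019 0.0547 -0.001 0 0 0; 0.023 0.0663 -0.001 0 0 0; 0.027 0.0778 -0.001 0 0 0; 0.0295 0.085 -0.001 0 0 0; 0.0306 0.0882 -0.001 0 0 0; 0.0306 0.0882 -0.001 0 0 0'
python3 - <<'E'
from h import *
w=bot.capture("wrist");cv2.imwrite("pics/w3.png",w[:,:,::-1])
w=bot.capture("top");cv2.imwrite("pics/t3.png",cv2.resize(w[50:330,240:500,::-1],None,fx=2.1,fy=2.1))
print(bot.get_obs()["eef_pos"],bot.get_obs()["ft_force"])
E
```

```text
time_s: 5.08
eef_pos: [0.5715, -0.0661, 0.0671]
ee_rot: [[0.977, 0.212, -0.0], [0.212, -0.977, -0.009], [-0.002, 0.009, -1.0]]
ft_force: [-2.2, -10.8, 12.1]
width: 0.259
[ 0.57154449 -0.06616624  0.06707761] [ -3.40804963 -10.72205482  11.29826694]
```

View pics/w3.png

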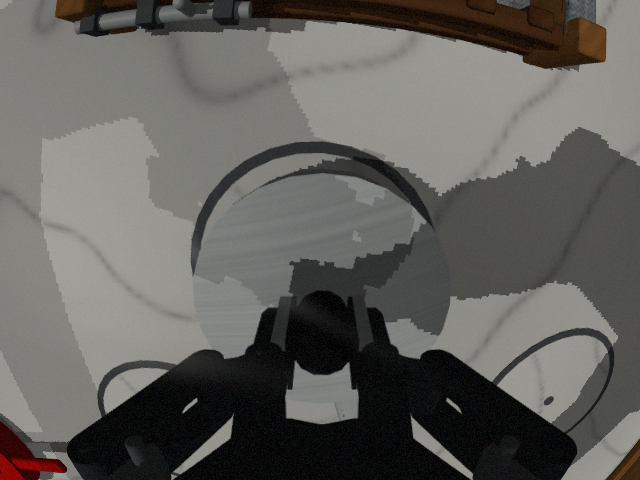

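View pics/t3.png

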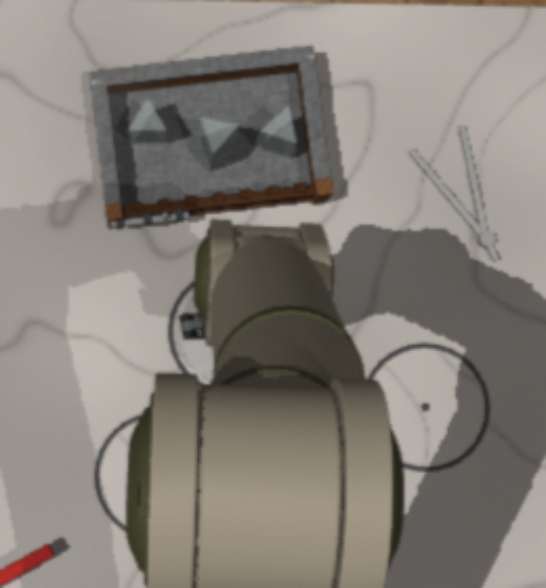

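The pan is nearly on the ring: lid at (320,285), and the ring's far arc shows at (315,148). I'll measure lid against ring.

```bash
cat > meas.py <<'E'
from h import *
from scipy.optimize import least_squares
def circ(P,c0,R,tol,it=20):
    for _ in range(it):
        r=np.linalg.norm(P-c0,axis=1);m=abs(r-R)<tol
        c0=least_squares(lambda x:np.linalg.norm(P[m]-x,axis=1)-R,c0).x
    return c0,m.sum(),P[m]
def meas(name,box,lid0,ring0,tag,thr=75):
    c=bot.get_calibration(name);w=bot.capture(name)[:,:,::-1].copy();cv2.imwrite(f"pics/{tag}.png",w)
    g=cv2.cvtColor(w,cv2.COLOR_BGR2GRAY);x0,y0,x1,y1=box
    f=fray if name=="wrist" else ray; pj=fproj if name=="wrist" else proj
    can=cv2.Canny(cv2.GaussianBlur(g,(3,3),0),40,100)
    ys,xs=np.nonzero(can[y0:y1,x0:x1])
    L=np.array([f(c,x+x0,y+y0,.040)[:2] for x,y in zip(xs,ys)])
    lid,n,_=circ(L,np.array(lid0),.064,.003)
    print("lid",lid,n)
    G=np.array([f(c,x+x0,y+y0,0)[:2] for x,y in zip(xs,ys)])
    for R in (.072,.066):
        r,n,_=circ(G,np.array(ring0),R,.002);print("ring",R,r,n)
    for cc,R,z,col in((lid,.064,.04,(0,0,255)),(r,.072,0,(0,255,0))):
        for a in np.linspace(0,2*np.pi,90):
            u,v=pj(c,[cc[0]+R*np.cos(a),cc[1]+R*np.sin(a),z])
            cv2.circle(w,(int(round(u)),int(round(v))),1,col,-1)
    cv2.imwrite(f"pics/{tag}_o.png",w)
E
python3 -c "
from meas import *
meas('wrist',(170,130,470,300),(.572,-.065),(.5714,-.0632),'w4')"
```

```text
lid [ 0.57495927 -0.06198265] 520
ring 0.072 [ 0.5700008  -0.06285511] 465
ring 0.066 [ 0.57000547 -0.06269607] 403
```

View pics/w4_o.png

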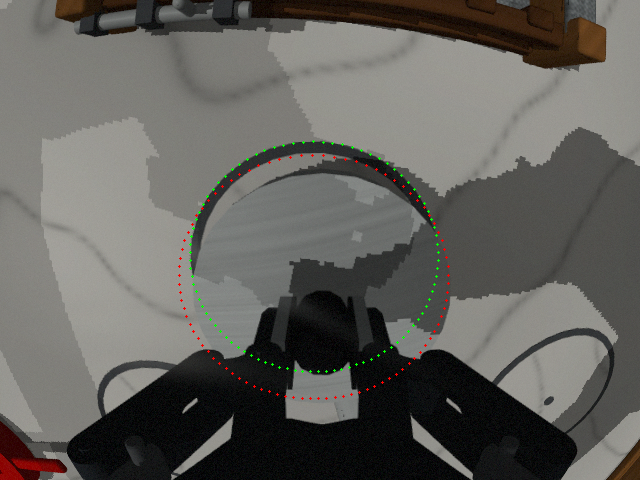

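The ring fit (green) sits right, but the lid fit (red) was pulled onto the ring's edges. I'll refit with ring points excluded.

```bash
python3 - <<'E'
from meas import *
c=bot.get_calibration("wrist");w=cv2.imread("pics/w4.png");g=cv2.cvtColor(w,cv2.COLOR_BGR2GRAY)
can=cv2.Canny(cv2.GaussianBlur(g,(3,3),0),20,60)
ys,xs=np.nonzero(can);k=(xs>170)&(xs<470)&(ys>160)&(ys<345);xs,ys=xs[k],ys[k]
G=np.array([fray(c,x,y,0)[:2] for x,y in zip(xs,ys)]);L=np.array([fray(c,x,y,.04)[:2] for x,y in zip(xs,ys)])
k=abs(np.linalg.norm(G-[.570,-.0628],axis=1)-.069)>.006
L=L[k]
for s in ([.565,-.065],[.56,-.065],[.57,-.066],[.57,-.06]):
    l,n,I=circ(L,np.array(s),.064,.0035); print(l,n)
pts=[fproj(c,[l[0]+.064*np.cos(a),l[1]+.064*np.sin(a),.04]) for a in np.linspace(0,6.28,90)]
for u,v in pts: cv2.circle(w,(int(u+.5),int(v+.5)),1,(0,0,255),-1)
cv2.imwrite("pics/w4_p.png",cv2.resize(w[120:420,160:480],None,fx=2,fy=2))
E
```

```text
[ 0.56868814 -0.06732105] 489
[ 0.56868814 -0.06732105] 489
[ 0.56868814 -0.06732105] 489
[ 0.56868814 -0.06732105] 489
```

View pics/w4_p.png

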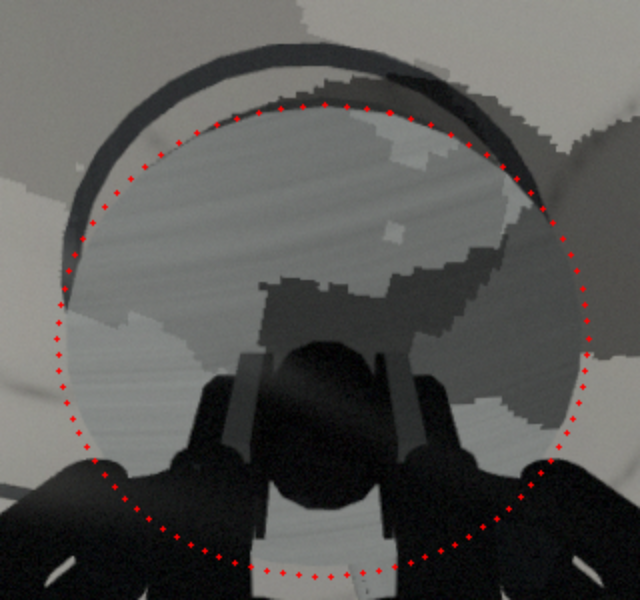

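Lid ≈ (0.569,-0.067) against ring ≈ (0.570,-0.063), so it still needs about +1.5 mm in x and +4.5 mm in y. Commands lag by about 1–2 mm.

```bash
python3 -m pendant '0.0005 0.002 -0.0005 0 0 0; 0.001 0.004 -0.0005 0 0 0; 0.0015 0.006 -0.0005 0 0 0; 0.0015 0.006 -0.0005 0 0 0'
python3 -c "
from h import *
o=bot.get_obs();print(o['eef_pos'],o['ft_force'])"
```

```text
time_s: 5.57
eef_pos: [0.5722, -0.0637, 0.0674]
ee_rot: [[0.978, 0.209, -0.001], [0.209, -0.978, -0.012], [-0.004, 0.012, -1.0]]
ft_force: [-3.5, -11.7, 10.4]
width: 0.258
[ 0.57218346 -0.06374197  0.06738492] [ -3.4581504  -11.69544029  10.4446667 ]
```

Tool has drifted 0.7° under load while the pan is still pressed flat (10 N). I release now, then measure from above.

```bash
python3 -m pendant '0 0 0 0 0 0; 0 0 0 0 0 0; 0 0 0 0 0 0; 0 0 0 0 0 0; 0 0 0 0 0 0; 0 0 0 0 0 0' 0
python3 -m pendant '0 0 0.02 0.7 0 0; 0 0 0.05 0.7 0 0; -0.015 -0.005 0.08 0.7 0 0; -0.03 -0.01 0.11 0.7 0 0; -0.03 -0.01 0.14 0.7 0 0; -0.03 -0.01 0.14 0.7 0 0; -0.03 -0.01 0.14 0.7 0 0'
cat > m2.py <<'E'
import sys
from meas import *
def run(tag,lid0=(.571,-.064),ring0=(.5714,-.0632)):
    c=bot.get_calibration("wrist");w=bot.capture("wrist")[:,:,::-1].copy();cv2.imwrite(f"pics/{tag}.png",w)
    g=cv2.cvtColor(w,cv2.COLOR_BGR2GRAY)
    can=cv2.Canny(cv2.GaussianBlur(g,(3,3),0),20,60)
    ys,xs=np.nonzero(can)
    G=np.array([fray(c,x,y,0)[:2] for x,y in zip(xs,ys)]);L=np.array([fray(c,x,y,.04)[:2] for x,y in zip(xs,ys)])
    ri,n,_=circ(G,np.array(ring0),.072,.0025);print("ring",ri,n)
    k=abs(np.linalg.norm(G-ri,axis=1)-.069)>.006
    l,n,_=circ(L[k],np.array(lid0),.064,.003);print("lid",l,n,"ring-lid mm",(ri-l)*1000)
    kb=np.array(fproj(c,[*l,.074]));x0,y0=(kb-25).astype(int)
    nn,lb,s,ce=cv2.connectedComponentsWithStats((g[y0:y0+50,x0:x0+50]<38).astype(np.uint8))
    i=1+np.argmax(s[1:,4]);print("knob",s[i],fray(c,*(ce[i]+[x0,y0]),.074)[:2])
    for cc,R,z,col in((l,.064,.04,(0,0,255)),(ri,.072,0,(0,255,0))):
        for a in np.linspace(0,2*np.pi,90):
            u,v=fproj(c,[cc[0]+R*np.cos(a),cc[1]+R*np.sin(a),z]);cv2.circle(w,(int(u+.5),int(v+.5)),1,col,-1)
    cv2.imwrite(f"pics/{tag}_o.png",w);print(bot.get_obs()["eef_pos"])
run(sys.argv[1])
E
python3 m2.py w5
```

```text
time_s: 6.07
eef_pos: [0.5722, -0.0633, 0.0672]
ee_rot: [[0.978, 0.209, -0.001], [0.209, -0.978, -0.012], [-0.004, 0.011, -1.0]]
ft_force: [-0.7, -0.8, 0.1]
width: 0.994
time_s: 6.65
eef_pos: [0.5431, -0.0733, 0.209]
ee_rot: [[0.978, 0.21, 0.003], [0.21, -0.978, 0.0], [0.003, 0.0, -1.0]]
ft_force: [-0.1, 0.5, -1.2]
width: 0.999
ring [ 0.57004571 -0.06291225] 351
lid [ 0.56775855 -0.06505023] 156 ring-lid mm [2.2871675  2.13797208]
knob [ 12   2  32  38 963] [ 0.57149388 -0.06543741]
[ 0.54248456 -0.07312555  0.20764101]
```

View pics/w5_o.png

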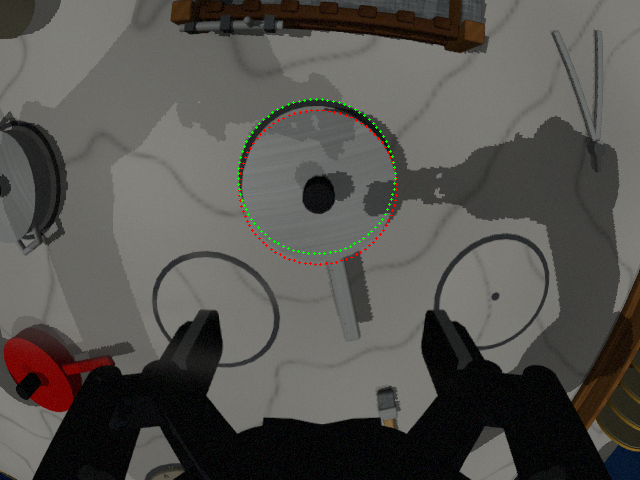

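The red lid circle overshoots the lid's lower edge a bit, while the knob says (0.5715,-0.0654). I need a symmetric view: raise the camera right above the pan so that the ring shows all round it.

```bash
python3 -m pendant '-0.01 0 0.03 0 0 0; -0.02 0 0.06 0 0 0; -0.03 -0.003 0.09 0 0 0; -0.04 -0.006 0.12 0 0 0; -0.05 -0.008 0.15 0 0 0; -0.055 -0.008 0.18 0 0 0; -0.055 -0.008 0.21 0 0 0; -0.055 -0.008 0.23 0 0 0; -0.055 -0.008 0.23 0 0 0; -0.055 -0.008 0.23 0 0 0'
python3 m2.py w6; python3 -c "
import cv2
w=cv2.imread('pics/w6.png');cv2.imwrite('pics/w6z.png',cv2.resize(w[165:315,240:400],None,fx=4,fy=4,interpolation=cv2.INTER_CUBIC))"
```

```text
time_s: 7.53
eef_pos: [0.4878, -0.0809, 0.437]
ee_rot: [[0.978, 0.21, 0.0], [0.21, -0.978, 0.001], [0.0, -0.001, -1.0]]
ft_force: [0.0, -0.4, -0.4]
width: 0.998
ring [ 0.57033478 -0.06270098] 345
lid [ 0.571 -0.064] 0 ring-lid mm [-0.6652222   1.29901529]
knob [ 18  19  17  17 236] [ 0.56891604 -0.0658264 ]
[ 0.48737449 -0.0808613   0.43605278]
```

View pics/w6_o.png

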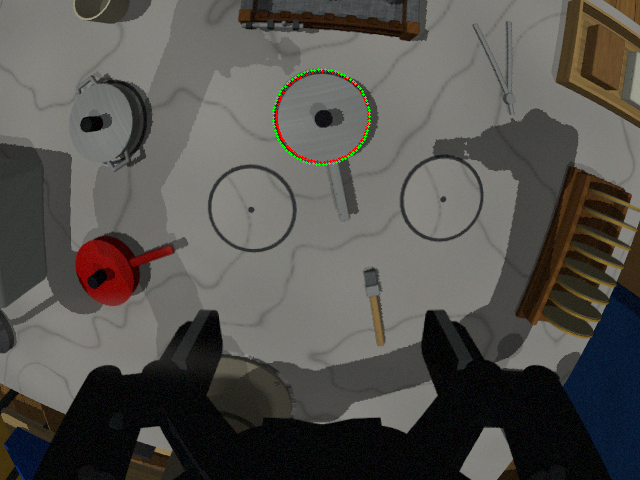

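View pics/w6z.png

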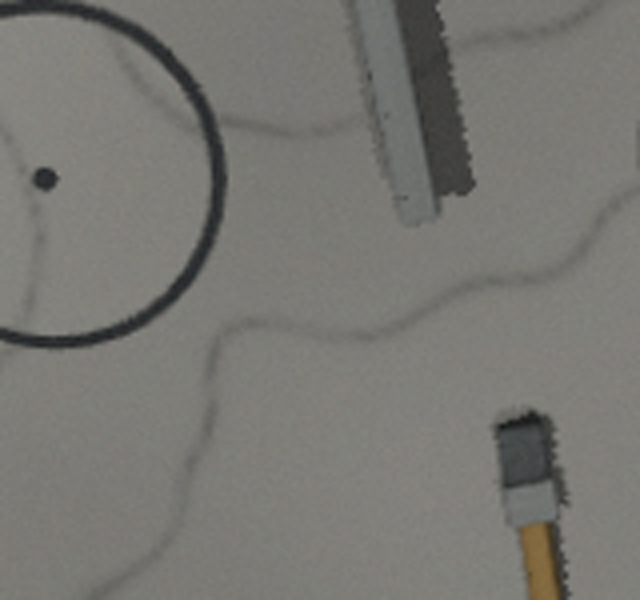

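```bash
python3 - <<'E'
from meas import *
c=bot.get_calibration("wrist");w=cv2.imread('pics/w6.png');g=cv2.cvtColor(w,cv2.COLOR_BGR2GRAY)
z=cv2.resize(w[55:180,260:390],None,fx=5,fy=5,interpolation=cv2.INTER_CUBIC);cv2.imwrite('pics/w6z2.png',z)
can=cv2.Canny(g,25,70);ys,xs=np.nonzero(can);k=(abs(xs-322)<60)&(abs(ys-117)<60);xs,ys=xs[k],ys[k]
L=np.array([fray(c,x,y,.04)[:2] for x,y in zip(xs,ys)])
for t in (.002,.003):
  for s in((.571,-.064),(.568,-.067)):
    print(circ(L,np.array(s),.064,t)[:2])
E
```

```text
(array([ 0.56689162, -0.06508453]), np.int64(350))
(array([ 0.56688481, -0.06509327]), np.int64(351))
(array([ 0.56700144, -0.06518199]), np.int64(419))
(array([ 0.56700144, -0.06518199]), np.int64(419))
```

View pics/w6z2.png

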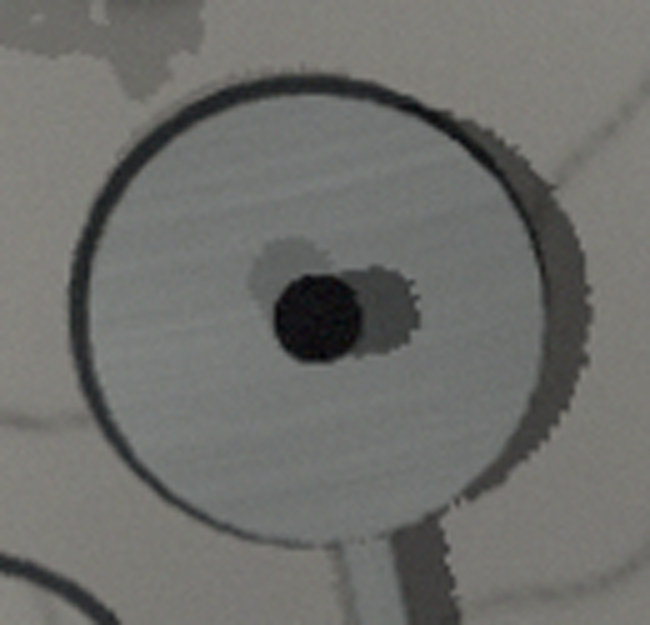

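```bash
python3 - <<'E'
from meas import *
c=bot.get_calibration("wrist")
f=lambda x,y,z:fray(c,260+(x-2)/5,55+(y-2)/5,z)[:2]
print("cam",-c["extrinsics"][:3,:3].T@c["extrinsics"][:3,3])
print("knob",f(318,318,.074))
print("lid x from top/bottom",f(318,93,.04),f(318,547,.04),"left/right",f(90,318,.04),f(546,318,.04))
print("ring outer top,left",f(310,73,0),f(70,310,0))
w=cv2.imread('pics/w6.png');g=cv2.cvtColor(w,cv2.COLOR_BGR2GRAY)
# lid mask: bright vs ring dark on left, use min-enclosing via angular profile of dark ring inner edge
ri=np.array([.5703,-.0627])
P=[];O=[]
for a in np.radians(np.arange(0,360,4)):
    d=np.array([np.cos(a),np.sin(a)])
    rs=np.arange(.055,.085,.00025)
    q=np.array([fproj(c,[*(ri+r*d),0]) for r in rs],np.float32)
    v=cv2.remap(g,q[:,:1],q[:,1:],cv2.INTER_LINEAR).ravel().astype(float)
    dk=v<75
    if dk.sum()>3:
        i=np.nonzero(dk)[0]; O.append((np.degrees(a),rs[i[0]]*1e3,rs[i[-1]]*1e3,v.min()))
for o in O[::3]: print("%.0f in %.1f out %.1f min %.0f"%o)
E
```

```text
cam [ 0.56963517 -0.06366613  0.56054869]
knob [ 0.56767942 -0.06588231]
lid x from top/bottom [ 0.6294253  -0.05270185] [ 0.50447815 -0.07965092] left/right [ 0.55505159 -0.00427328] [ 0.5816902  -0.12749945]
ring outer top,left [ 0.63951044 -0.04827509] [0.55520272 0.00667964]
0 in 64.5 out 69.8 min 40
12 in 64.5 out 70.0 min 39
24 in 64.8 out 70.2 min 37
36 in 64.8 out 70.2 min 37
48 in 65.0 out 70.2 min 37
60 in 65.0 out 71.0 min 37
72 in 65.2 out 70.5 min 37
84 in 66.0 out 70.5 min 37
96 in 65.8 out 71.3 min 37
108 in 66.2 out 71.3 min 43
120 in 67.5 out 71.5 min 43
132 in 68.5 out 71.8 min 47
144 in 69.5 out 72.0 min 54
156 in 70.2 out 72.3 min 55
168 in 71.0 out 72.0 min 64
216 in 73.3 out 85.0 min 62
236 in 72.8 out 76.0 min 64
248 in 73.0 out 78.8 min 61
260 in 71.8 out 81.0 min 60
272 in 71.5 out 84.3 min 60
284 in 69.8 out 82.0 min 49
296 in 69.0 out 82.3 min 37
308 in 68.2 out 79.0 min 39
320 in 67.5 out 76.5 min 31
332 in 66.5 out 73.5 min 23
344 in 65.8 out 69.8 min 20
356 in 65.2 out 70.0 min 36
```

From straight above, ring-to-lid offset is about (+2.2,+3.0) mm: lid mid-edges and knob at (0.567..0.568,-0.066), ring ≈ (0.569,-0.063). The pan is inside the ring but not well centred, so I re-grip at the release pose and nudge it.

```bash
python3 -m pendant '0.02 0.004 -0.03 0 0 0; 0.04 0.008 -0.06 0 0 0; 0.06 0.012 -0.09 0 0 0; 0.08 0.016 -0.12 0 0 0; 0.0847 0.0176 -0.155 0 0 0; 0.0847 0.0176 -0.19 0 0 0; 0.0847 0.0176 -0.22 0 0 0; 0.0847 0.0176 -0.25 0 0 0; 0.0847 0.0176 -0.26 0 0 0; 0.0847 0.0176 -0.26 0 0 0'
python3 -c "
from h import *
o=bot.get_obs();print(o['eef_pos'],o['ee_rot'][:,2])"
```

```text
time_s: 8.42
eef_pos: [0.5697, -0.063, 0.1721]
ee_rot: [[0.978, 0.211, -0.01], [0.211, -0.978, 0.001], [-0.009, -0.003, -1.0]]
ft_force: [0.9, 0.1, 0.4]
width: 1.001
[ 0.56971469 -0.06302853  0.17214106] [-9.64955485e-03  9.15247906e-04 -9.99953023e-01]
```

```bash
python3 -m pendant '0.0025 0 -0.025 0 -0.5 0; 0.0025 0 -0.055 0 -0.5 0; 0.0025 0 -0.08 0 -0.5 0; 0.0025 0 -0.1 0 -0.5 0; 0.0025 0 -0.105 0 -0.5 0; 0.0025 0 -0.105 0 -0.5 0; 0.0025 0 -0.105 0 -0.5 0; 0.0025 0 -0.105 0 -0.5 0'
python3 -c "
from h import *
o=bot.get_obs();print(o['eef_pos'],o['ee_rot'][:,2])"
python3 -m pendant '0 0 0 0 0 0; 0 0 0 0 0 0; 0 0 0 0 0 0; 0 0 0 0 0 0; 0 0 0 0 0 0; 0 0 0 0 0 0; 0 0 0 0 0 0' 1
```

```text
time_s: 9.08
eef_pos: [0.5732, -0.0631, 0.0688]
ee_rot: [[0.978, 0.21, 0.001], [0.21, -0.978, 0.001], [0.002, -0.001, -1.0]]
ft_force: [-0.6, 0.6, -0.1]
width: 1.001
[ 0.57321117 -0.06308997  0.06882544] [ 1.46762218e-03  8.40099765e-04 -9.99998570e-01]
time_s: 9.67
eef_pos: [0.5735, -0.0636, 0.0694]
ee_rot: [[0.978, 0.21, 0.002], [0.21, -0.978, 0.0], [0.002, 0.0, -1.0]]
ft_force: [-2.1, -0.6, 6.8]
width: 0.258
```

```bash
python3 -m pendant '0.001 0.0015 -0.0005 0 0 0; 0.002 0.003 -0.0005 0 0 0; 0.003 0.0045 -0.0005 0 0 0; 0.0035 0.0055 -0.0005 0 0 0; 0.0035 0.0055 -0.0005 0 0 0'
```

```text
time_s: 10.08
eef_pos: [0.5745, -0.0619, 0.0694]
ee_rot: [[0.978, 0.207, -0.002], [0.207, -0.978, -0.003], [-0.003, 0.003, -1.0]]
ft_force: [-8.1, -11.2, 13.0]
width: 0.256
```

```bash
python3 -m pendant '0.002 0.003 0 0 0 0; 0.004 0.005 0 0 0 0; 0.004 0.005 0 0 0 0; 0.004 0.005 0 0 0 0'
```

```text
time_s: 10.42
eef_pos: [0.5765, -0.0592, 0.0694]
ee_rot: [[0.979, 0.205, -0.006], [0.204, -0.979, -0.005], [-0.006, 0.004, -1.0]]
ft_force: [-4.6, -7.4, 5.6]
width: 0.257
```

```bash
python3 -m pendant '0 0 0 0 0 0; 0 0 0 0 0 0; 0 0 0 0 0 0; 0 0 0 0 0 0; 0 0 0 0 0 0; 0 0 0 0 0 0' 0
python3 -m pendant '0 0 0.02 0.3 -0.3 0; 0 0 0.05 0.3 -0.3 0; 0 0 0.08 0.3 -0.3 0; -0.01 -0.003 0.115 0.3 -0.3 0; -0.025 -0.006 0.15 0.3 -0.3 0; -0.04 -0.009 0.185 0.3 -0.3 0; -0.055 -0.012 0.215 0.3 -0.3 0; -0.07 -0.016 0.245 0.3 -0.3 0; -0.08 -0.02 0.28 0.3 -0.3 0; -0.089 -0.022 0.31 0.3 -0.3 0'
```

```text
time_s: 10.92
eef_pos: [0.5766, -0.0589, 0.0694]
ee_rot: [[0.979, 0.205, -0.005], [0.205, -0.979, -0.005], [-0.006, 0.004, -1.0]]
ft_force: [0.3, -0.6, -0.6]
width: 1.001
time_s: 11.75
eef_pos: [0.4865, -0.0813, 0.3817]
ee_rot: [[0.979, 0.205, 0.001], [0.205, -0.979, 0.0], [0.001, 0.0, -1.0]]
ft_force: [0.9, 0.1, -0.2]
width: 1.002
```

```bash
python3 -m pendant '-0.001 0 0.03 0 0 0; -0.001 0 0.06 0 0 0; -0.001 0 0.06 0 0 0; -0.001 0 0.06 0 0 0'
python3 - <<'E'
from meas import *
c=bot.get_calibration("wrist");w=bot.capture("wrist")[:,:,::-1].copy();cv2.imwrite('pics/w7.png',w)
print("cam",-c["extrinsics"][:3,:3].T@c["extrinsics"][:3,3])
u,v=[int(round(x)) for x in fproj(c,[.570,-.063,.03])];print(u,v)
np.save("w7c.npy",np.array([u,v]))
cv2.imwrite('pics/w7z.png',cv2.resize(w[v-62:v+63,u-65:u+65],None,fx=5,fy=5,interpolation=cv2.INTER_CUBIC))
t=bot.capture("top")[:,:,::-1].copy();cv2.imwrite('pics/t7.png',t)
E
```

```text
time_s: 12.08
eef_pos: [0.4858, -0.0813, 0.4433]
ee_rot: [[0.979, 0.205, 0.005], [0.205, -0.979, -0.0], [0.005, 0.001, -1.0]]
ft_force: [0.8, -0.1, -1.0]
width: 1.004
cam [ 0.56737148 -0.06446169  0.56833393]
320 117
```

View pics/w7z.png

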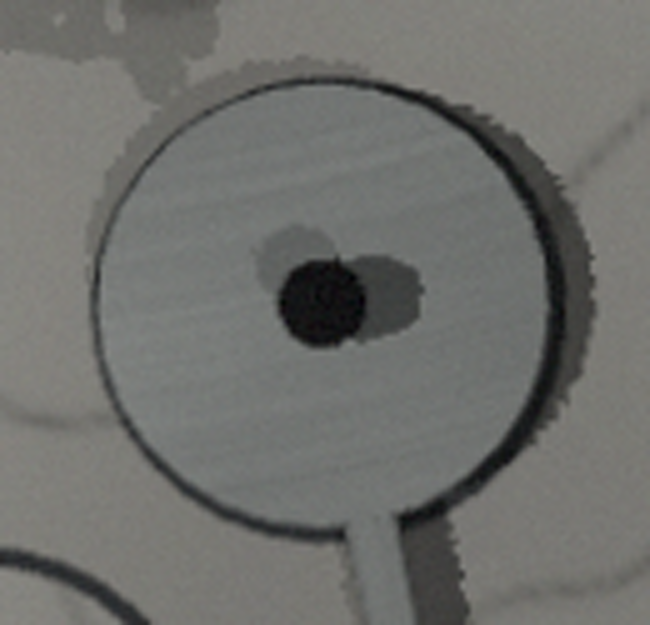

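View pics/t7.png

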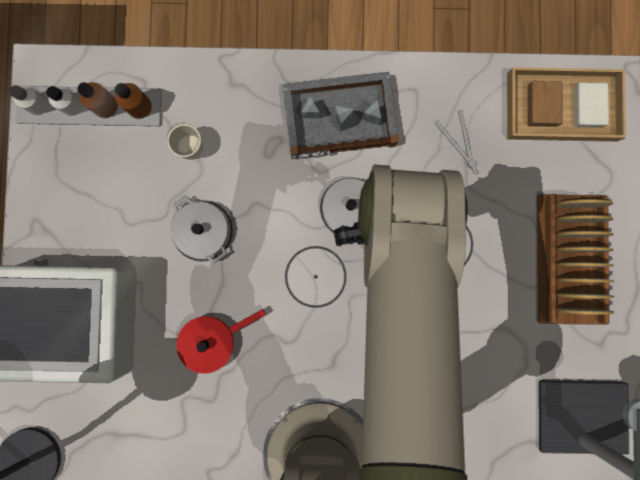

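The ring now shows as an even rim all round the lid: about 4 px at top, 12 bottom, 7 left and 14 right, at 0.3 mm/px. That puts the pan within roughly 1.5 mm of centre. In the top view, pot and cup look unmoved, and I'll check that in numbers.

```bash
python3 - <<'E'
from h import *
a=cv2.imread("pics/top0.png");b=cv2.imread("pics/t7.png")
c=bot.get_calibration("top")
for im in (a,b):
    g=cv2.cvtColor(im,cv2.COLOR_BGR2GRAY)
    n,l,s,ce=cv2.connectedComponentsWithStats((g[205:255,180:225]<35).astype(np.uint8));i=1+np.argmax(s[1:,4]);print("pot",ce[i]+[180,205])
g=cv2.cvtColor(b,cv2.COLOR_BGR2GRAY)
n,l,s,ce=cv2.connectedComponentsWithStats((g[190:220,335:362]<35).astype(np.uint8));i=1+np.argmax(s[1:,4]);p=ce[i]+[335,190];print("pan",s[i],ray(c,*p,.057),"ring .5676 -.0618")
print("cup diff",cv2.absdiff(a[120:165,160:210],b[120:165,160:210]).mean())
bot.finish_job()
E
```

```text
pot [197.52702703 228.62162162]
pot [198.34482759 228.5       ]
pan [12 10  9 10 69] [ 0.56891938 -0.06013642  0.057     ] ring .5676 -.0618
cup diff 12.886074074074074
the job is handed in; nothing more can be done
```

I slid the long-handled steel pan onto the ring in front of the gate, let go of it and handed the job in at about 12 s. I gripped it by its knob and pressed down lightly the whole way. It took one slide and one re-grip to nudge it back by a few millimetres.

- **Centring:** The last views put the pan about 1.5–2 mm past the ring's centre, in +x and +y. The wrist view showed the ring as a rim all round the lid, and the top view agreed (+1.3, +1.7 mm). After the first slide it was about 3.7 mm short, so I nudged it.
- **Kept flat:** At every reading while gripped, the arm was pressing down with 5–15 N, so I saw no sign of lifting or tipping. The gripper itself tilted up to 0.7° under load. The handle still points roughly towards the robot, as it did at the start.
- **Pot:** Its knob was in the same place in the top view to within 1 pixel.
- **Cup:** It looked unmoved at pixel (184,140), and the arm never went near it. The picture-difference check there was not zero (mean 12.9 grey levels). That is probably the arm's shadow or changed lighting, but I did not look into it further.
- **Disagreements:** The cameras differ by about 2–6 mm in absolute position, so I relied on the pan's position relative to the ring in the same view. Two of the automatic lid outline fits were wrong, and I replaced them with edge and knob measurements.

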